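# Hang a second drilling template on an occupied hook

## Robot

A 6-joint arm with a two-finger parallel gripper is mounted at the origin on a cart in front of the work surface, level with it; the furniture and walls round the work are solid. World frame = base frame: x ahead of the robot, y to its left, z up, the work surface at z = 0. Lengths are in m, angles in rad, forces in N, time in s.
With the tool pointing down it reaches from about 0.35 to 0.775 m from the base axis. Payload 7.3 kg.
Tool frame: the origin (TCP) lies midway between the tips of the shut fingers; the grasp point (between the pads) lies 19 mm behind it (robot.grip_depth is the z of the grasp point in the tool frame, in m); z points along the fingers, y is the line along which they close (so a half turn about z gives the same grasp; the last joint's range is limited). The gripper opens to 92 mm and grips with 3 to 60 N. Pads are 19 mm wide; open, the fingers measure 130 mm over their backs; the gripper's body (75 mm by 190 mm) begins 47 mm behind the grasp point.
Start: joints at [1.084, 0.342, 1.524, -0, 1.275, -0.146], TCP at [0.175, 0.495, 0.227] pointing down, gripper open.
Joint ranges: [-2.53, 2.53], [-0.77, 2.02], [0.04, 2.7], [-1, 4.14], [0.28, 2.66], [-3.11, 3.11]. Speed limits (rad/s): [2.57, 2.57, 3.14, 3.14, 3.14, 3.14].

## Interface

Orientations are given as [roll, pitch, yaw] about the fixed x, y, z axes, in that order (R = Rz(yaw) Ry(pitch) Rx(roll)).
In Python, from cell import robot, viewer gives the robot as it stands.
- The arm moves only by the tool step_arm, never from a script. Its argument "increments" is a list of rows, each an object with "delta_pos": the shift along the tool's x, y, z in cm, a list of three; "dr": the turn, a rotation vector about the tool's x, y, z in degrees, a list of three; "fingers": the closure, from -1 (fully open) to 1 (shut), so that 0 is half open. In form: [{"delta_pos": [tx, ty, tz], "dr": [wx, wy, wz], "fingers": fingers}, ...]. A call has exactly 5 rows; each row is the pose to reach, as a shift and turn from the pose commanded when the call began, along the tool's axes at that moment; what a row does not reach only later rows make up. A row lasts 1/8 s, in which the tool goes at most 62.5 mm and 10.7 degrees, less where a joint would pass 70% of its speed; a pose out of reach is approached as far as the arm can. A call with a gripper value outside its range is refused whole. The fingers move at their own pace and stop on an object; "newtons" is the grip in N (left out, the last holds). Time passes only in rows, so rows that repeat a pose let the fingers close, or fill a call up. It gives the time, the measured TCP pose, the force, the opening and the grip force at its end, in the units of the state.
- robot.observe(): the state, without advancing time (a new reading comes with each control period).
- viewer.read_camera(name): name is "scene" or "top"; returns the picture (400x640x3 uint8, red, green, blue); there is no depth.
- viewer.camera_params(name): a dict with "K" (3x3 intrinsics, pixels), "T" (4x4, takes a point from camera to world coordinates). Camera axes: x right, y down, z forward; pixel columns grow to the right and rows downward; lengths in m; the calibration is good to about 2 mm. A picture is of the moment at which its call begins. camera_params takes no time and is no camera call.
- robot.hand_in(): hands the job in; it is judged then, once.
The state is a dict: "time": time; "qpos": joint angles; "qvel": joint speeds; "joint_efforts": joint torques, N m; "tool_pos": TCP position; "tool_rot": TCP orientation; "contact_force": force on the tool from outside, world axes, zero at the start; "torque": the same for the moment, N m; "opening": finger opening in m; "grip_force": force on a finger pad.
Only numpy, scipy, OpenCV 4.12 (cv2) and the standard library are available. Lean on these libraries where they do the work, as an engineer would, in place of code of your own. Each camera call takes 0.05 s, during which the arm holds its last target. There are 200 camera calls.

## Task

Lift the tall plywood drilling template out of the slotted wooden block and hang it by its eye on the stand's hook, in front of the small aluminium template already hanging there. The small one hangs too far out, so push it back along the hook with the tall one until both fit behind the hook's upturned tip, and leave both hanging freely there. Work gently by feel: do not lean hard on the hook or on the small template, do not lift the small one off, and do not knock over the glue bottle.

Things in the scene. Friction and masses are not known exactly. Their poses are not given: they have to be found in the camera images.
- template_centre (a point): Centre of the tall template, the one to hang: a plywood plate standing upright, 46 mm wide (its y axis), 24 mm thick (x) and 140 mm tall (z), 0.07 to 0.14 kg, with an eye near the top and bushed drill holes below. The centre is half-way up, 70 mm above the lower edge. It starts in the middle slot of the wooden block, lower edge 16 mm above the bench.
- template_tab (a point): Centre of the tall template's solid full-width head above the eye, 53 mm above the plate's centre; same axes. The head is 34 mm tall: it reaches 17 mm above this point (top edge) and 17 mm below it (top of the eye). Grip it here from above, across the 46 mm width.
- template_eye (a point): Bearing point of the tall template's eye: middle of the eye's upper edge, at mid thickness, 36 mm above the plate's centre; it comes to rest on the hook. The eye is a slot right through the plate, 15 mm wide (y), reaching from here 26 mm down, its two upper corners bevelled by 4 mm. Same axes as the centre.
- small_eye (a point): The same bearing point on the small template (aluminium, 34 x 105 mm, 6 mm thick, 0.06 kg; same eye, top edge 14 mm higher; its x axis is its thickness, along the hook), which hangs loose on the hook and slides along it with very little force. It starts anywhere along the prong, but always too far out: the tall one fits behind the tip only after the small one has been pushed back.
- stand: Fixed stand carrying the hook. Origin: centre of the underside of its base (110 x 90 x 14 mm); x points from the hook's tip back to the post, y across. Stand, hook and flange are rigid: pressing a held plate on them raises the force quickly. From flange to upturned tip 32 mm of prong are clear (a 6 mm and a 24 mm plate and 2 mm). The tip, 9 mm wide, rises 10 mm above the prong.
- post_top (a point): Top centre of the stand's square post (16 mm in x, 30 mm in y), 180 mm above the bench, at x = 33 mm in the stand's frame. The hook is screwed through the post.
- hook_line (a point): Point of the stand at x = 0, y = 0, height 163.5 mm, on the line of the hook prong's upper side. The prong, 7 mm thick round steel, runs level along the stand's -x from a flange 30 mm across; the tip's outer side is 39 mm in front of it. The hook screws in and out of the post: the flange's face lies from 15 mm in front of to 15 mm behind this point; not measured, find it by feel.
- rack: Fixed slotted block of brown wood, 90 x 80 x 40 mm, origin at the centre of its underside. Its slots run along its y axis, open at both ends; the tall template stands in the middle one (x = 0), 26 mm wide and 24 mm deep. A plain steel marking plate 40 mm wide stands fixed in the rear slot (x = 31 mm), top 78 mm above the bench.
- glue_centre (a point): Centre, half-way up, of the glue bottle, 47 mm across and 146 mm tall: a loose bystander standing on the bench.
Mind the look-alikes: they are no part of the job. What is shaped like the rack but turquoise is not meant.

How it is judged:
On the way, in this order (a step that is already met when the one before it is completed fails the run):
1. the tall template is lifted clear of the wooden block (z of template_centre in the frame of rack above 0.115 m), for 0.2 s.
2. the tall template's eye is over the hook and the plate bears against the small template (distance between template_eye and small_eye below 0.03 m and contact force between template and small_template above 0.3 N), for 0.05 s.
At the end, for the whole second after the job is handed in: Both templates hang freely behind the hook's tip: each eye's bearing point within 3 mm of the prong's upper side in height, the two within 19 mm of each other horizontally, both plates within 0.12 rad of upright and slower than 20 mm/s, the tall one's weight on the hook (z of template_eye in the frame of stand between 0.1605 and 0.1665 m and z of small_eye in the frame of stand between 0.1605 and 0.1665 m and horizontal distance between template_eye and small_eye below 0.019 m and angle between each of template_eye, small_eye's own z axis and vertical below 0.12 rad and linear speed of each of template, small_template below 0.02 m/s and contact force between template and hook above 0.3 N); the robot touches nothing.
It fails at once if the tall template is pressed on the small one with more than 10 N (contact force between template and small_template above 10 N).
It fails at once if the tall template is pressed on the hook with more than 15 N (contact force between template and hook above 15 N).
It fails at once if the small template is lifted or knocked off the hook (its bearing point more than 6 mm above or below the prong's upper side) (z of small_eye in the frame of stand above 0.1695 m or z of small_eye in the frame of stand below 0.1575 m).
It fails at once if the glue bottle is knocked over (angle between glue_centre's own z axis and vertical above 0.5 rad).
It also fails if it takes over 45 s, if anything falls off the work surface, if the arm or the gripper's body presses on something with over 40 N, if the wrist force passes 120 N, or if a joint passes its speed limit or range.

## Working session

There is one attempt and no reset: what is moved stays moved. The work goes in short steps, Python scripts to look and compute and a tool call to move; the robot and the scene stay as the last step left them, time stands still between calls to the robot, and variables do not carry over. Pictures are saved under pics/ and viewed, at most 10 in all, crops included, and the job is handed in when it is done.

Besides the shell and the picture viewer there is one more tool, called after "Call:" as name([rows], argument=value, ...), one row to a line, values as JSON. step_arm: Moves the arm, as the interface text tells. Its arguments: {"type":"object","properties":{"increments":{"type":"array"},"newtons":{"type":"number"}},"required":["increments"]}

```bash
ls; mkdir -p pics
python3 - <<'E'
from cell import robot, viewer
import cv2
for n in("scene","top"):
    im=viewer.read_camera(n); cv2.imwrite(f"pics/{n}0.png",im[:,:,::-1]); p=viewer.camera_params(n); print(n,p["K"].round(1).tolist(),p["T"].round(4).tolist())
print(robot.observe())
E
```

```text
pics
scene [[369.8, 0.0, 316.3], [0.0, 369.8, 197.0], [0.0, 0.0, 1.0]] [[0.8347, -0.4146, 0.3625, 0.1852], [-0.5507, -0.6239, 0.5545, -0.508], [-0.0038, -0.6625, -0.7491, 0.858], [0.0, 0.0, 0.0, 1.0]]
top [[515.9, 0.0, 317.4], [0.0, 515.9, 205.3], [0.0, 0.0, 1.0]] [[0.0254, -0.9963, 0.082, 0.4598], [-0.9992, -0.0277, -0.0274, 0.0415], [0.0296, -0.0813, -0.9963, 1.1729], [0.0, 0.0, 0.0, 1.0]]
{'time': 0.1, 'qpos': array([ 1.08398796e+00,  3.42677816e-01,  1.52490739e+00, -1.20626937e-05,
        1.27538791e+00, -1.46008412e-01]), 'qvel': array([-0.00034056, -0.00186215, -0.00233954,  0.00215262, -0.00021034,
        0.00098098]), 'joint_efforts': array([ 2.01445509e-03, -4.32003772e+01, -2.44695479e+01,  7.17816199e-02,
        5.27645065e-02, -6.26676047e-05]), 'tool_pos': array([0.17529614, 0.49449492, 0.22610652]), 'tool_rot': array([-3.14022520e+00, -1.89431240e-04,  2.80079609e+00]), 'contact_force': array([-0.11825389,  0.18892182,  0.62478595]), 'torque': array([-0.0171161 ,  0.02189622, -0.01151685]), 'grip_force': 0.0, 'opening': 0.09214969184424467}
```

View pics/scene0.png

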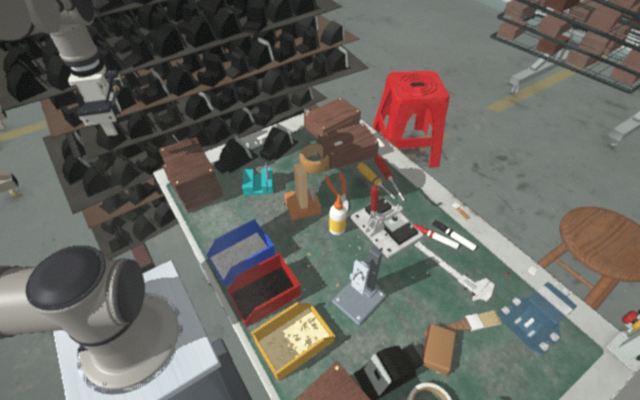

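View pics/top0.png

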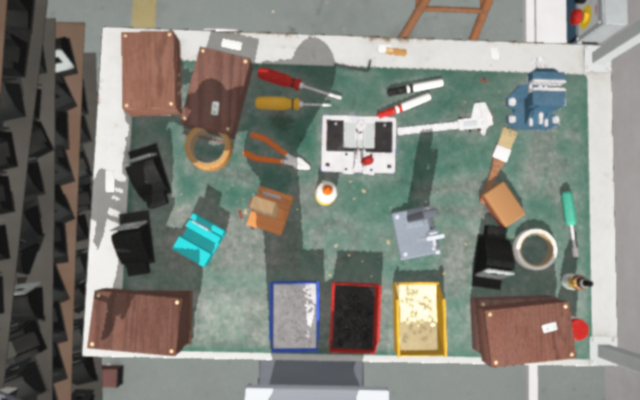

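The scene view shows the brown rack with the template at about (302,190), the glue at (338,215) and the stand at (362,285). In the top view the rack is at (270,208), the glue at (327,192) and the stand at (417,232). I'll zoom in on these.

Run:
```python
import cv2,numpy as np
s=cv2.imread("pics/scene0.png");t=cv2.imread("pics/top0.png")
r=lambda a:cv2.resize(a,None,fx=6,fy=6,interpolation=cv2.INTER_CUBIC)
cv2.imwrite("pics/top_c.png",np.hstack([r(t[178:242,236:300]),r(t[200:264,386:450])]))
cv2.imwrite("pics/sc_c.png",np.hstack([r(s[140:230,275:335]),r(s[240:330,325:395])]))
```

```text
(no output)
```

View pics/top_c.png

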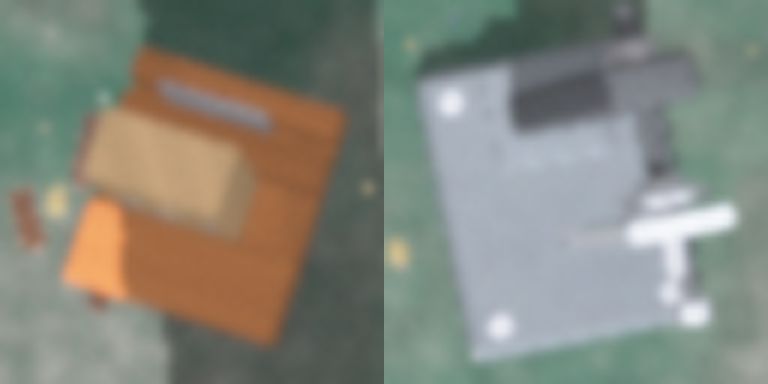

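View pics/sc_c.png

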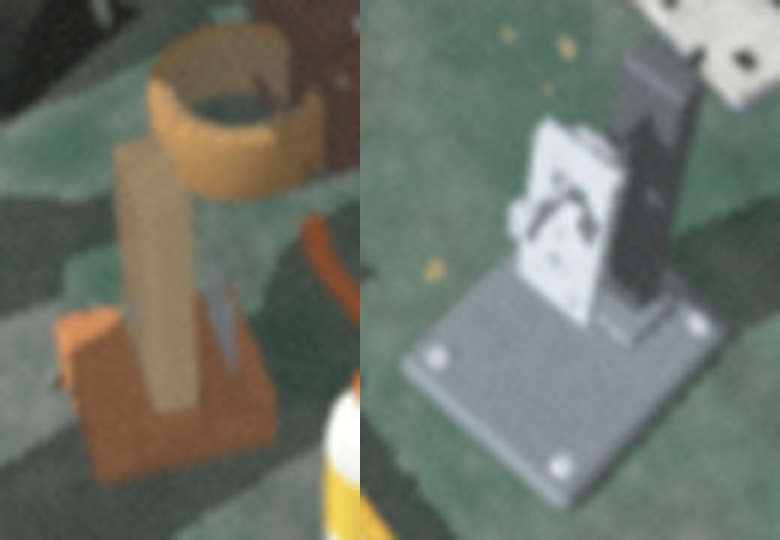

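The crops show the template's top face with corners at about (105,105), (240,147), (215,225) and (85,180) in the left top-crop. The post top is near (653,82) and the small white plate near (683,225), with the hook tip at (693,313). Next I measure these by casting rays.

```bash
cat > h.py <<'E'
import numpy as np
from cell import robot, viewer
P={n:viewer.camera_params(n) for n in("scene","top")}
def ray(n,uv):
    p=P[n];T=np.array(p["T"]);d=T[:3,:3]@np.linalg.inv(p["K"])@np.r_[uv,1.];return T[:3,3],d
def cast(n,uv,z):
    o,d=ray(n,uv);return o+d*(z-o[2])/d[2]
def proj(n,X):
    p=P[n];T=np.array(p["T"]);c=np.array(p["K"])@(T[:3,:3].T@(np.asarray(X)-T[:3,3]));return c[:2]/c[2]
E
python3 - <<'E'
from h import *
import cv2
tl=lambda u,v:np.array([236+u/6,178+v/6])-.4
tr=lambda u,v:np.array([386+(u-384)/6,200+v/6])-.4
sl=lambda u,v:np.array([275+u/6,140+v/6])-.4
sr=lambda u,v:np.array([325+(u-360)/6,240+v/6])-.4
def rect(name,cam,pts,z):
    X=np.array([cast(cam,p,z)[:2] for p in pts]); e=np.roll(X,-1,0)-X
    print(name,X.mean(0).round(4),"sides",np.linalg.norm(e,axis=1).round(4),"dirs",np.degrees(np.arctan2(e[:,1],e[:,0])).round(1))
rect("tmpl top","top",[tl(108,106),tl(238,147),tl(214,228),tl(84,182)],.156)
rect("rack top","top",[tl(145,47),tl(345,110),tl(275,345),tl(65,282)],.04)
rect("post top","top",[tr(607,72),tr(690,50),tr(700,90),tr(617,115)],.18)
a,b,c=[cast("top",tr(*p),.014)[:2] for p in((420,75),(475,357),(710,315))]
print("base",np.linalg.norm(a-b),np.linalg.norm(c-b),"ctr",(a+c)/2,np.degrees(np.arctan2(*(a-b)[::-1])),np.degrees(np.arctan2(*(b-c)[::-1])))
print("base scene",[cast("scene",sr(*p),.014)[:2].round(4) for p in((402,363),(565,492),(728,330))], [x.round(4) for x in(a,b,c)])
print("small top ends",cast("top",tr(632,232),.1775),cast("top",tr(735,213),.1775),"tip",cast("top",tr(693,313),.1735))
print("tmpl scene top",[cast("scene",sl(*p),.156)[:2].round(4) for p in((114,147),(190,160))])
print("glue cap",cast("top",(326,187),.146))
print("small scene TL,TR",[cast("scene",sr(*p),.1775)[:2].round(4) for p in((545,122),(622,165))])
E
```

```text
tmpl top [0.5407 0.1219] sides [0.0448 0.0278 0.0453 0.0262] dirs [-106.   165.4   72.   -15.4]
rack top [0.5395 0.1137] sides [0.077  0.0898 0.08   0.0909] dirs [-106.   165.2   74.8  -16.7]
post top [ 0.5323 -0.206 ] sides [0.0281 0.0133 0.0284 0.0143] dirs [ -73.7 -165.5  108.1   13.7]
base 0.10756484114991147 0.09032355936031627 ctr [ 0.50082688 -0.21402656] 11.870173009573687 101.42443006938953
base scene [array([ 0.4394, -0.1847]), array([ 0.4615, -0.2642]), array([ 0.5595, -0.2468])] [array([ 0.5445, -0.1587]), array([ 0.4392, -0.1808]), array([ 0.4571, -0.2694])]
small top ends [ 0.48360332 -0.19995439  0.1775    ] [ 0.49061066 -0.23345508  0.1775    ] tip [ 0.45801877 -0.22102249  0.1735    ]
tmpl scene top [array([0.5392, 0.1471]), array([0.5637, 0.1205])]
glue cap [ 0.5816891  -0.00310886  0.146     ]
small scene TL,TR [array([ 0.4852, -0.2002]), array([ 0.497, -0.229])]
```

```bash
cat >> h.py <<'E'
from scipy.spatial.transform import Rotation as Ro
C=np.array([.5005,-.2137]);YS=11.8  # stand
def go(xyz,yaw):
    s=robot.observe();R=Ro.from_euler("xyz",s["tool_rot"]);G=Ro.from_euler("xyz",[180,0,yaw],degrees=True)
    d=R.inv().apply(np.array(xyz)-s["tool_pos"])*100;print("t",s["time"],"pos",s["tool_pos"].round(4),"delta cm",d.round(2),"dr",np.degrees((R.inv()*G).as_rotvec()).round(2))
def stand(x,y,z):
    a=np.radians(YS);return np.r_[C+[x*np.cos(a)-y*np.sin(a),x*np.sin(a)+y*np.cos(a)],z]
E
python3 -c "
from h import *
go([.5407,.1219,.226],164.3)"
```

```text
t 0.1 pos [0.1753 0.4945 0.2261] delta cm [-4.689e+01 -2.290e+01  3.000e-02] dr [-0.08 -0.01 -3.83]
```

Call:
step_arm([
  {"delta_pos": [-5, -2.4, 0], "dr": [0, 0, -0.5], "fingers": -1},
  {"delta_pos": [-10, -4.9, 0], "dr": [0, 0, -1], "fingers": -1},
  {"delta_pos": [-15, -7.3, 0], "dr": [0, 0, -1.5], "fingers": -1},
  {"delta_pos": [-20, -9.8, 0], "dr": [0, 0, -2], "fingers": -1},
  {"delta_pos": [-25, -12.2, 0], "dr": [0, 0, -2.5], "fingers": -1},
])

```text
time: 0.72
tool_pos: [0.3712, 0.2948, 0.2266]
tool_rot: [-3.141, -0.0, 2.845]
contact_force: [0.1, 1.0, 0.2]
opening: 0.0921
grip_force: 0.0
```

```bash
python3 -c "
from h import *
go([.5407,.1219,.226],164.3)"
```

```text
t 0.725 pos [0.3712 0.2948 0.2266] delta cm [-21.27 -11.57   0.05] dr [-0.01 -0.01 -1.31]
```

Call:
step_arm([
  {"delta_pos": [-5, -2.6, 0], "dr": [0, 0, -0.5], "fingers": -1},
  {"delta_pos": [-10, -5.4, 0], "dr": [0, 0, -1], "fingers": -1},
  {"delta_pos": [-15, -8, 0], "dr": [0, 0, -1.3], "fingers": -1},
  {"delta_pos": [-20, -10.8, 0], "dr": [0, 0, -1.3], "fingers": -1},
  {"delta_pos": [-21.2, -11.5, 0], "dr": [0, 0, -1.3], "fingers": -1},
])

```text
time: 1.35
tool_pos: [0.5409, 0.1216, 0.2259]
tool_rot: [-3.141, -0.001, 2.863]
contact_force: [-0.1, 0.7, -0.1]
opening: 0.0921
grip_force: 0.0
```

```bash
python3 -c "
from h import *
go([.5407,.1219,.122],164.3)"
```

```text
t 1.35 pos [0.5409 0.1216 0.2259] delta cm [ 0.02  0.03 10.39] dr [-0.04 -0.03 -0.23]
```

Call:
step_arm([
  {"delta_pos": [0, 0, 2], "dr": [0, 0, -0.2], "fingers": -1},
  {"delta_pos": [0, 0, 4], "dr": [0, 0, -0.2], "fingers": -1},
  {"delta_pos": [0, 0, 6], "dr": [0, 0, -0.2], "fingers": -1},
  {"delta_pos": [0, 0, 6], "dr": [0, 0, -0.2], "fingers": -1},
  {"delta_pos": [0, 0, 6], "dr": [0, 0, -0.2], "fingers": -1},
])

```text
time: 1.98
tool_pos: [0.5394, 0.1248, 0.1674]
tool_rot: [3.141, 0.001, 2.871]
contact_force: [0.4, -0.1, -0.2]
opening: 0.0917
grip_force: 0.0
```

```bash
python3 -c "
from h import *
go([.5407,.1219,.122],164.3)"
```

```text
t 1.975 pos [0.5394 0.1248 0.1674] delta cm [-0.2  -0.24  4.54] dr [0.03 0.04 0.2 ]
```

Call:
step_arm([
  {"delta_pos": [-0.2, -0.2, 0], "dr": [0, 0, 0.2], "fingers": -1},
  {"delta_pos": [-0.2, -0.2, 1.5], "dr": [0, 0, 0.2], "fingers": -1},
  {"delta_pos": [-0.2, -0.2, 3], "dr": [0, 0, 0.2], "fingers": -1},
  {"delta_pos": [-0.2, -0.2, 4.6], "dr": [0, 0, 0.2], "fingers": -1},
  {"delta_pos": [-0.2, -0.2, 4.6], "dr": [0, 0, 0.2], "fingers": -1},
])

```text
time: 2.6
tool_pos: [0.5396, 0.1217, 0.1187]
tool_rot: [-3.14, -0.004, 2.867]
contact_force: [-0.4, 0.3, 0.7]
opening: 0.0917
grip_force: 0.0
```

```bash
python3 -c "
from h import *
go([.5407,.1219,.122],164.3)"
```

```text
t 2.6 pos [0.5396 0.1217 0.1187] delta cm [-0.1   0.05 -0.33] dr [-0.07 -0.21 -0.03]
```

Call:
step_arm([
  {"delta_pos": [0, 0, -0.2], "dr": [0, 0, 0], "fingers": -0.3},
  {"delta_pos": [0, 0, -0.2], "dr": [0, 0, 0], "fingers": 0},
  {"delta_pos": [0, 0, -0.2], "dr": [0, 0, 0], "fingers": 0.5},
  {"delta_pos": [0, 0, -0.2], "dr": [0, 0, 0], "fingers": 1},
  {"delta_pos": [0, 0, -0.2], "dr": [0, 0, 0], "fingers": 1},
], newtons=25)

```text
time: 3.22
tool_pos: [0.5408, 0.1218, 0.1228]
tool_rot: [3.141, 0.0, 2.867]
contact_force: [0.5, 0.6, 0.1]
opening: 0.0463
grip_force: 0.2
```

Call:
step_arm([
  {"delta_pos": [0, 0, 0], "dr": [0, 0, 0], "fingers": 1},
  {"delta_pos": [0, 0, 0], "dr": [0, 0, 0], "fingers": 1},
  {"delta_pos": [0, 0, 0], "dr": [0, 0, 0], "fingers": 1},
  {"delta_pos": [0, 0, -0.5], "dr": [0, 0, 0], "fingers": 1},
  {"delta_pos": [0, 0, -1], "dr": [0, 0, 0], "fingers": 1},
])

```text
time: 3.85
tool_pos: [0.5406, 0.1218, 0.1329]
tool_rot: [-3.142, -0.0, 2.867]
contact_force: [0.5, 0.4, -1.6]
opening: 0.0461
grip_force: 24.9
```

Call:
step_arm([
  {"delta_pos": [0, 0, -2], "dr": [0, 0, 0], "fingers": 1},
  {"delta_pos": [0, 0, -5], "dr": [0, 0, 0], "fingers": 1},
  {"delta_pos": [0, 0, -8], "dr": [0, 0, 0], "fingers": 1},
  {"delta_pos": [0, 0, -11], "dr": [0, 0, 0], "fingers": 1},
  {"delta_pos": [0, 0, -14], "dr": [0, 0, 0], "fingers": 1},
])

```text
time: 4.47
tool_pos: [0.5405, 0.1218, 0.274]
tool_rot: [3.141, 0.0, 2.867]
contact_force: [0.2, 0.3, -0.9]
opening: 0.0455
grip_force: 24.9
```

```bash
python3 -c "
from h import *
print(stand(-.1,0,.275)); go(stand(-.1,0,.275),191.8)"
```

```text
[ 0.40261326 -0.23414961  0.275     ]
t 4.475 pos [0.5405 0.1218 0.274 ] delta cm [  3.63 -38.    -0.1 ] dr [ 0.000e+00  1.000e-02 -2.753e+01]
```

Call:
step_arm([
  {"delta_pos": [0.3, -3, 0], "dr": [0, 0, -2], "fingers": 1},
  {"delta_pos": [0.7, -7.5, 0], "dr": [0, 0, -6], "fingers": 1},
  {"delta_pos": [1.2, -12.5, 0], "dr": [0, 0, -10], "fingers": 1},
  {"delta_pos": [1.7, -17.5, 0], "dr": [0, 0, -14], "fingers": 1},
  {"delta_pos": [2.1, -22, 0], "dr": [0, 0, -18], "fingers": 1},
])

```text
time: 5.1
tool_pos: [0.46, -0.0857, 0.2731]
tool_rot: [-3.141, 0.001, -3.1]
contact_force: [0.7, -0.2, -1.4]
opening: 0.0459
grip_force: 24.9
```

```bash
python3 -c "
from h import *
go(stand(-.1,0,.275),191.8)"
```

```text
t 5.1 pos [ 0.46   -0.0857  0.2731] delta cm [  6.35 -14.59  -0.19] dr [-0.02  0.03 -9.4 ]
```

Call:
step_arm([
  {"delta_pos": [1.7, -4, 0], "dr": [0, 0, -3], "fingers": 1},
  {"delta_pos": [3.6, -8.2, 0], "dr": [0, 0, -6], "fingers": 1},
  {"delta_pos": [5.3, -12.2, 0], "dr": [0, 0, -9.4], "fingers": 1},
  {"delta_pos": [6.3, -14.6, 0], "dr": [0, 0, -9.4], "fingers": 1},
  {"delta_pos": [6.3, -14.6, 0], "dr": [0, 0, -9.4], "fingers": 1},
])

```text
time: 5.72
tool_pos: [0.4031, -0.234, 0.2729]
tool_rot: [-3.141, 0.0, -2.941]
contact_force: [-0.3, -0.6, -1.8]
opening: 0.0455
grip_force: 24.9
```

```bash
python3 -c "
from h import *
go(stand(-.1,0,.179),191.8)"
```

```text
t 5.725 pos [ 0.4031 -0.234   0.2729] delta cm [ 0.05 -0.    9.39] dr [-0.01  0.   -0.31]
```

Call:
step_arm([
  {"delta_pos": [0, 0, 2], "dr": [0, 0, -0.3], "fingers": 1},
  {"delta_pos": [0, 0, 4.5], "dr": [0, 0, -0.3], "fingers": 1},
  {"delta_pos": [0, 0, 7], "dr": [0, 0, -0.3], "fingers": 1},
  {"delta_pos": [0, 0, 9.4], "dr": [0, 0, -0.3], "fingers": 1},
  {"delta_pos": [0, 0, 9.4], "dr": [0, 0, -0.3], "fingers": 1},
])

```text
time: 6.35
tool_pos: [0.4032, -0.2311, 0.1776]
tool_rot: [3.138, -0.002, -2.932]
contact_force: [0.4, 0.4, -1.4]
opening: 0.0459
grip_force: 24.9
```

Run:
```python
from h import *
import cv2
s=viewer.read_camera("scene")[:,:,::-1];t=viewer.read_camera("top")[:,:,::-1]
r=lambda a:cv2.resize(a,None,fx=5,fy=5,interpolation=cv2.INTER_CUBIC)
cv2.imwrite("pics/a1.png",np.hstack([r(s[225:325,315:395]),r(t[190:290,386:466])]))
go(stand(-.1,0,.179),191.8)
print(proj("top",stand(-.1,0,.2)),proj("scene",stand(-.1,0,.2)))
```

```text
t 6.45 pos [ 0.4043 -0.2323  0.1795] delta cm [ 0.2  -0.14  0.05] dr [-0.02  0.04  0.22]
[447.49780202 281.57073108] [333.28337451 286.34743208]
```

View pics/a1.png

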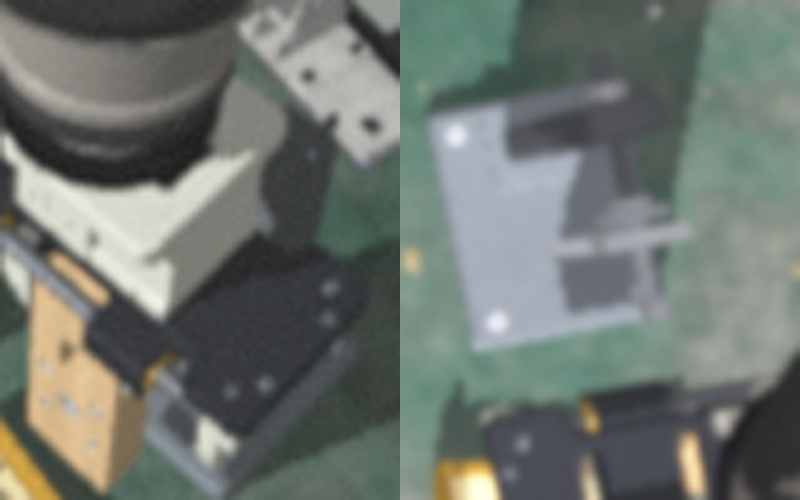

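The plate is held upright. In the top crop the hook tip is at (652,312) and the small plate runs from (558,247) to (690,231). I'll check the lateral position of the hook.

Run:
```python
from h import *
f=lambda u,v:(386+(u-400)/5-.4,190+v/5-.4)
a=np.radians(YS);R=np.array([[np.cos(a),np.sin(a)],[-np.sin(a),np.cos(a)]])
for n,p,z in(("tip",(652,312),.1735),("s1",(558,247),.1775),("s2",(690,231),.1775),("flange",(638,205),.1785),("posttop",(634,115),.18)):
    print(n,(R@(cast("top",f(*p),z)[:2]-C)).round(4))
p=robot.observe()["tool_pos"];print("tcp",R@(p[:2]-C),p[2])
```

```text
tip [-0.0431  0.0037]
s1 [-0.0117  0.0359]
s2 [-0.0149 -0.0161]
flange [-0.0013  0.0022]
posttop [ 0.0332 -0.0028]
tcp [-0.09797268  0.00144716] 0.17949790037945215
```

Call:
step_arm([
  {"delta_pos": [-0.5, 0, 0.1], "dr": [0, 0, 0.2], "fingers": 1},
  {"delta_pos": [-1.2, 0, 0.1], "dr": [0, 0, 0.2], "fingers": 1},
  {"delta_pos": [-2, 0, 0.1], "dr": [0, 0, 0.2], "fingers": 1},
  {"delta_pos": [-2.8, 0, 0.1], "dr": [0, 0, 0.2], "fingers": 1},
  {"delta_pos": [-3, 0, 0.1], "dr": [0, 0, 0.2], "fingers": 1},
])

```text
time: 7.08
tool_pos: [0.4337, -0.2263, 0.1776]
tool_rot: [3.141, 0.0, -2.936]
contact_force: [0.3, -0.5, -1.4]
opening: 0.0457
grip_force: 24.9
```

```bash
cat >> h.py <<'E'
def st():
    a=np.radians(YS);R=np.array([[np.cos(a),np.sin(a)],[-np.sin(a),np.cos(a)]]);s=robot.observe();p=s["tool_pos"];f=s["contact_force"]
    print("t",s["time"],"stand xy",(R@(p[:2]-C)).round(4),"z",p[2].round(4),"F stand",(R@f[:2]).round(2),f[2].round(2),"M",(R@s["torque"][:2]).round(3),"rot",np.degrees(s["tool_rot"]).round(2))
E
python3 -c "
from h import *
st()"
```

```text
t 7.075 stand xy [-0.068   0.0014] z 0.1776 F stand [ 0.22 -0.58] -1.44 M [0.059 0.018] rot [ 1.7999e+02  1.0000e-02 -1.6819e+02]
```

Call:
step_arm([
  {"delta_pos": [-0.3, 0, -0.1], "dr": [0, 0, 0], "fingers": 1},
  {"delta_pos": [-0.6, 0, -0.1], "dr": [0, 0, 0], "fingers": 1},
  {"delta_pos": [-0.9, 0, -0.1], "dr": [0, 0, 0], "fingers": 1},
  {"delta_pos": [-1.2, 0, -0.1], "dr": [0, 0, 0], "fingers": 1},
  {"delta_pos": [-1.5, 0, -0.1], "dr": [0, 0, 0], "fingers": 1},
])

```text
time: 7.7
tool_pos: [0.4479, -0.2233, 0.1787]
tool_rot: [3.141, 0.0, -2.936]
contact_force: [-0.1, -0.2, -1.2]
opening: 0.046
grip_force: 24.9
```

```bash
python3 -c "
from h import *
st()"
```

```text
t 7.7 stand xy [-0.0534  0.0013] z 0.1787 F stand [-0.17 -0.12] -1.22 M [0.076 0.018] rot [ 179.99    0.   -168.23]
```

Call:
step_arm([
  {"delta_pos": [-0.3, 0, 0], "dr": [0, 0, 0], "fingers": 1},
  {"delta_pos": [-0.6, 0, 0], "dr": [0, 0, 0], "fingers": 1},
  {"delta_pos": [-0.9, 0, 0], "dr": [0, 0, 0], "fingers": 1},
  {"delta_pos": [-1.2, 0, 0], "dr": [0, 0, 0], "fingers": 1},
  {"delta_pos": [-1.4, 0, 0], "dr": [0, 0, 0], "fingers": 1},
])

```text
time: 8.32
tool_pos: [0.4617, -0.2205, 0.1787]
tool_rot: [3.142, 0.0, -2.936]
contact_force: [-0.3, 0.5, -2.1]
opening: 0.0455
grip_force: 24.9
```

```bash
python3 -c "
from h import *
st()"
```

```text
t 8.325 stand xy [-0.0394  0.0013] z 0.1787 F stand [-0.17  0.58] -2.12 M [0.021 0.036] rot [ 1.8000e+02  1.0000e-02 -1.6822e+02]
```

Call:
step_arm([
  {"delta_pos": [-0.13, 0, 0], "dr": [0, 0, 0], "fingers": 1},
  {"delta_pos": [-0.26, 0, 0], "dr": [0, 0, 0], "fingers": 1},
  {"delta_pos": [-0.39, 0, 0], "dr": [0, 0, 0], "fingers": 1},
  {"delta_pos": [-0.52, 0, 0], "dr": [0, 0, 0], "fingers": 1},
  {"delta_pos": [-0.65, 0, 0], "dr": [0, 0, 0], "fingers": 1},
])

```text
time: 8.95
tool_pos: [0.4679, -0.2192, 0.1787]
tool_rot: [3.142, 0.0, -2.936]
contact_force: [-0.4, 0.3, -1.3]
opening: 0.0459
grip_force: 24.9
```

Run:
```python
from h import *
import cv2
s=viewer.read_camera("scene")[:,:,::-1];t=viewer.read_camera("top")[:,:,::-1]
r=lambda a:cv2.resize(a,None,fx=5,fy=5,interpolation=cv2.INTER_CUBIC)
cv2.imwrite("pics/a2.png",np.hstack([r(s[230:330,325:405]),r(t[190:290,386:466])]))
st()
```

```text
t 9.05 stand xy [-0.033   0.0013] z 0.1787 F stand [ 0.29 -0.15] -1.94 M [0.021 0.038] rot [ 1.8000e+02  1.0000e-02 -1.6822e+02]
```

View pics/a2.png

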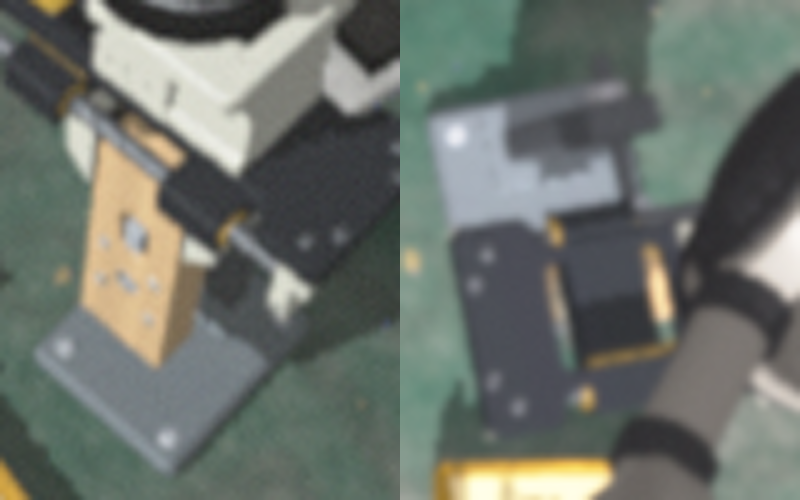

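The scene crop shows the hook tip inside the plate's eye, at (133,232). I'll push on in small steps and watch the force.

Call:
step_arm([
  {"delta_pos": [-0.06, 0, 0], "dr": [0, 0, 0], "fingers": 1},
  {"delta_pos": [-0.12, 0, 0], "dr": [0, 0, 0], "fingers": 1},
  {"delta_pos": [-0.18, 0, 0], "dr": [0, 0, 0], "fingers": 1},
  {"delta_pos": [-0.24, 0, 0], "dr": [0, 0, 0], "fingers": 1},
  {"delta_pos": [-0.3, 0, 0], "dr": [0, 0, 0], "fingers": 1},
])

```text
time: 9.68
tool_pos: [0.4707, -0.2186, 0.1787]
tool_rot: [3.141, -0.0, -2.936]
contact_force: [-0.8, 0.6, -1.9]
opening: 0.0458
grip_force: 24.9
```

```bash
python3 -c "
from h import *
st()"
```

```text
t 9.675 stand xy [-0.0301  0.0013] z 0.1787 F stand [-0.7   0.79] -1.88 M [0.015 0.1  ] rot [ 1.7999e+02 -1.0000e-02 -1.6823e+02]
```

Call:
step_arm([
  {"delta_pos": [-0.04, 0, 0], "dr": [0, 0, 0], "fingers": 1},
  {"delta_pos": [-0.08, 0, 0], "dr": [0, 0, 0], "fingers": 1},
  {"delta_pos": [-0.12, 0, 0], "dr": [0, 0, 0], "fingers": 1},
  {"delta_pos": [-0.16, 0, 0], "dr": [0, 0, 0], "fingers": 1},
  {"delta_pos": [-0.2, 0, 0], "dr": [0, 0, 0], "fingers": 1},
])

```text
time: 10.3
tool_pos: [0.4728, -0.2182, 0.1787]
tool_rot: [3.142, 0.0, -2.936]
contact_force: [-0.6, -0.4, -1.3]
opening: 0.046
grip_force: 24.9
```

```bash
python3 -c "
from h import *
st()"
```

```text
t 10.3 stand xy [-0.0281  0.0013] z 0.1787 F stand [-0.66 -0.26] -1.28 M [0.03  0.054] rot [ 179.99    0.   -168.23]
```

Call:
step_arm([
  {"delta_pos": [-0.03, 0, 0], "dr": [0, 0, 0], "fingers": 1},
  {"delta_pos": [-0.06, 0, 0], "dr": [0, 0, 0], "fingers": 1},
  {"delta_pos": [-0.09, 0, 0], "dr": [0, 0, 0], "fingers": 1},
  {"delta_pos": [-0.12, 0, 0], "dr": [0, 0, 0], "fingers": 1},
  {"delta_pos": [-0.15, 0, 0], "dr": [0, 0, 0], "fingers": 1},
])

```text
time: 10.92
tool_pos: [0.4742, -0.2179, 0.1787]
tool_rot: [3.141, 0.0, -2.936]
contact_force: [-1.4, -0.0, -0.3]
opening: 0.0459
grip_force: 24.9
```

```bash
python3 -c "
from h import *
st()"
```

```text
t 10.925 stand xy [-0.0266  0.0013] z 0.1787 F stand [-1.33  0.26] -0.26 M [0.05  0.109] rot [ 179.99    0.   -168.23]
```

Call:
step_arm([
  {"delta_pos": [-0.02, 0, 0], "dr": [0, 0, 0], "fingers": 1},
  {"delta_pos": [-0.04, 0, 0], "dr": [0, 0, 0], "fingers": 1},
  {"delta_pos": [-0.06, 0, 0], "dr": [0, 0, 0], "fingers": 1},
  {"delta_pos": [-0.08, 0, 0], "dr": [0, 0, 0], "fingers": 1},
  {"delta_pos": [-0.1, 0, 0], "dr": [0, 0, 0], "fingers": 1},
])

```text
time: 11.55
tool_pos: [0.4745, -0.2178, 0.1787]
tool_rot: [3.141, -0.001, -2.936]
contact_force: [-6.3, -1.1, 2.0]
opening: 0.0458
grip_force: 24.9
```

```bash
python3 -c "
from h import *
st()"
```

```text
t 11.55 stand xy [-0.0263  0.0013] z 0.1787 F stand [-6.39  0.17] 2.0 M [0.047 1.121] rot [ 1.7999e+02 -8.0000e-02 -1.6822e+02]
```

Contact with the flange through the small plate at stand x of about -26.4 mm, at 6.4 N. I'll back off about 1.6 mm and then lower.

Call:
step_arm([
  {"delta_pos": [0.08, 0, 0], "dr": [0, 0, 0], "fingers": 1},
  {"delta_pos": [0.16, 0, 0], "dr": [0, 0, 0], "fingers": 1},
  {"delta_pos": [0.16, 0, 0.2], "dr": [0, 0, 0], "fingers": 1},
  {"delta_pos": [0.16, 0, 0.4], "dr": [0, 0, 0], "fingers": 1},
  {"delta_pos": [0.16, 0, 0.6], "dr": [0, 0, 0], "fingers": 1},
])

```text
time: 12.18
tool_pos: [0.4737, -0.2179, 0.1725]
tool_rot: [3.141, 0.0, -2.936]
contact_force: [0.6, 0.5, -2.1]
opening: 0.0459
grip_force: 24.9
```

```bash
python3 -c "
from h import *
st()"
```

```text
t 12.175 stand xy [-0.0271  0.0014] z 0.1725 F stand [0.72 0.31] -2.1 M [0.061 0.014] rot [ 1.7999e+02  1.0000e-02 -1.6822e+02]
```

Call:
step_arm([
  {"delta_pos": [0, 0, 0.12], "dr": [0, 0, 0], "fingers": 1},
  {"delta_pos": [0, 0, 0.24], "dr": [0, 0, 0], "fingers": 1},
  {"delta_pos": [0, 0, 0.36], "dr": [0, 0, 0], "fingers": 1},
  {"delta_pos": [0, 0, 0.48], "dr": [0, 0, 0], "fingers": 1},
  {"delta_pos": [0, 0, 0.58], "dr": [0, 0, 0], "fingers": 1},
])

```text
time: 12.8
tool_pos: [0.4736, -0.218, 0.1668]
tool_rot: [3.142, 0.0, -2.936]
contact_force: [0.2, -0.4, -1.0]
opening: 0.0459
grip_force: 24.9
```

```bash
python3 -c "
from h import *
st()"
```

```text
t 12.8 stand xy [-0.0272  0.0013] z 0.1668 F stand [ 0.07 -0.47] -0.96 M [0.032 0.039] rot [ 180.      0.   -168.23]
```

Call:
step_arm([
  {"delta_pos": [0, 0, 0.04], "dr": [0, 0, 0], "fingers": 1},
  {"delta_pos": [0, 0, 0.08], "dr": [0, 0, 0], "fingers": 1},
  {"delta_pos": [0, 0, 0.12], "dr": [0, 0, 0], "fingers": 1},
  {"delta_pos": [0, 0, 0.16], "dr": [0, 0, 0], "fingers": 1},
  {"delta_pos": [0, 0, 0.2], "dr": [0, 0, 0], "fingers": 1},
])

```text
time: 13.42
tool_pos: [0.4736, -0.218, 0.1649]
tool_rot: [3.142, 0.0, -2.936]
contact_force: [-0.9, -0.2, -0.7]
opening: 0.0456
grip_force: 24.9
```

```bash
python3 -c "
from h import *
st()"
```

```text
t 13.425 stand xy [-0.0272  0.0013] z 0.1649 F stand [-0.94  0.03] -0.68 M [0.054 0.027] rot [ 1.8000e+02  1.0000e-02 -1.6823e+02]
```

Call:
step_arm([
  {"delta_pos": [0, 0, 0.03], "dr": [0, 0, 0], "fingers": 1},
  {"delta_pos": [0, 0, 0.06], "dr": [0, 0, 0], "fingers": 1},
  {"delta_pos": [0, 0, 0.09], "dr": [0, 0, 0], "fingers": 1},
  {"delta_pos": [0, 0, 0.12], "dr": [0, 0, 0], "fingers": 1},
  {"delta_pos": [0, 0, 0.12], "dr": [0, 0, 0], "fingers": 1},
])

```text
time: 14.05
tool_pos: [0.4737, -0.218, 0.164]
tool_rot: [-3.141, 0.0, -2.936]
contact_force: [-1.1, 0.6, 2.5]
opening: 0.0457
grip_force: 25.0
```

```bash
python3 -c "
from h import *
st()"
```

```text
t 14.05 stand xy [-0.0272  0.0013] z 0.164 F stand [-0.97  0.78] 2.51 M [0.229 0.152] rot [-1.7999e+02  2.0000e-02 -1.6823e+02]
```

Call:
step_arm([
  {"delta_pos": [0, 0, -0.03], "dr": [0, 0, 0], "fingers": 1},
  {"delta_pos": [0, 0, -0.03], "dr": [0, 0, 0], "fingers": 1},
  {"delta_pos": [0, 0, -0.03], "dr": [0, 0, 0], "fingers": 1},
  {"delta_pos": [0, 0, -0.03], "dr": [0, 0, 0], "fingers": 1},
  {"delta_pos": [0, 0, -0.03], "dr": [0, 0, 0], "fingers": 1},
], newtons=3)

```text
time: 14.68
tool_pos: [0.4736, -0.218, 0.164]
tool_rot: [3.142, 0.0, -2.936]
contact_force: [-0.4, 1.4, -0.5]
opening: 0.0461
grip_force: 3.0
```

Call:
step_arm([
  {"delta_pos": [0, 0, 0], "dr": [0, 0, 0], "fingers": -0.1},
  {"delta_pos": [0, 0, 0], "dr": [0, 0, 0], "fingers": -0.2},
  {"delta_pos": [0, 0, 0], "dr": [0, 0, 0], "fingers": -0.4},
  {"delta_pos": [0, 0, 0], "dr": [0, 0, 0], "fingers": -0.6},
  {"delta_pos": [0, 0, 0], "dr": [0, 0, 0], "fingers": -0.7},
])

```text
time: 15.3
tool_pos: [0.4736, -0.218, 0.164]
tool_rot: [3.142, 0.0, -2.936]
contact_force: [-0.1, 0.2, 0.0]
opening: 0.0765
grip_force: 0.0
```

Call:
step_arm([
  {"delta_pos": [0, 0, -0.5], "dr": [0, 0, 0], "fingers": -0.8},
  {"delta_pos": [0, 0, -1.5], "dr": [0, 0, 0], "fingers": -0.8},
  {"delta_pos": [0, 0, -3], "dr": [0, 0, 0], "fingers": -0.8},
  {"delta_pos": [0, 0, -5], "dr": [0, 0, 0], "fingers": -0.8},
  {"delta_pos": [0, 0, -8], "dr": [0, 0, 0], "fingers": -0.8},
])

```text
time: 15.92
tool_pos: [0.4734, -0.2179, 0.2453]
tool_rot: [3.141, -0.0, -2.936]
contact_force: [0.2, -1.2, 0.5]
opening: 0.0826
grip_force: 0.0
```

Call:
step_arm([
  {"delta_pos": [4, 0, -4], "dr": [0, 0, 0], "fingers": -0.8},
  {"delta_pos": [8, 0, -6], "dr": [0, 0, 0], "fingers": -0.8},
  {"delta_pos": [8, 0, -6], "dr": [0, 0, 0], "fingers": -0.8},
  {"delta_pos": [8, 0, -6], "dr": [0, 0, 0], "fingers": -0.8},
  {"delta_pos": [8, 0, -6], "dr": [0, 0, 0], "fingers": -0.8},
])

```text
time: 16.55
tool_pos: [0.3958, -0.234, 0.3034]
tool_rot: [3.14, -0.0, -2.935]
contact_force: [0.5, 0.1, -0.4]
opening: 0.0825
grip_force: 0.0
```

Run:
```python
from h import *
import cv2
s=viewer.read_camera("scene")[:,:,::-1];t=viewer.read_camera("top")[:,:,::-1]
r=lambda a:cv2.resize(a,None,fx=5,fy=5,interpolation=cv2.INTER_CUBIC)
cv2.imwrite("pics/a3.png",np.hstack([r(s[230:330,325:405]),r(t[190:290,386:466])]))
st()
```

```text
t 16.65 stand xy [-0.1067  0.0016] z 0.3033 F stand [0.11 0.43] -0.41 M [0.063 0.013] rot [ 1.7993e+02 -4.0000e-02 -1.6818e+02]
```

View pics/a3.png

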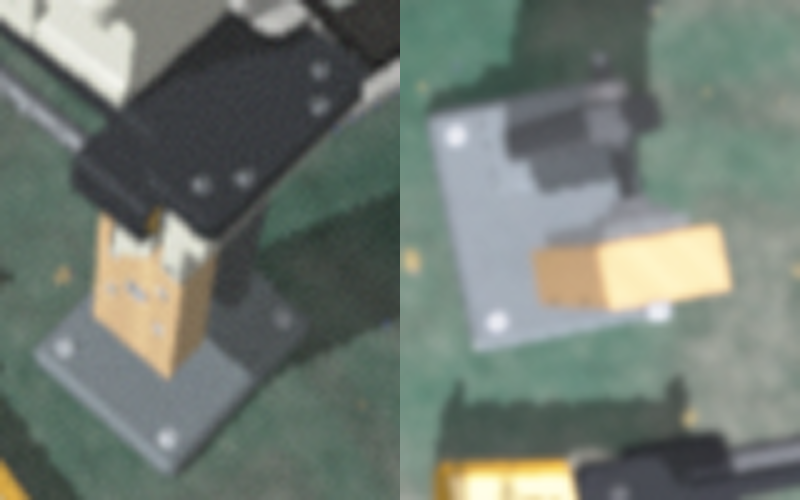

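The top view shows the tall plate hanging upright on the hook, its top face from (600,243) to (732,290), with the tip in front at (658,312). I'll let it settle, check for motion and hand in.

Call:
step_arm([
  {"delta_pos": [2, 0, -2], "dr": [0, 0, 0], "fingers": -0.8},
  {"delta_pos": [4, 0, -4], "dr": [0, 0, 0], "fingers": -0.8},
  {"delta_pos": [4, 0, -4], "dr": [0, 0, 0], "fingers": -0.8},
  {"delta_pos": [4, 0, -4], "dr": [0, 0, 0], "fingers": -0.8},
  {"delta_pos": [4, 0, -4], "dr": [0, 0, 0], "fingers": -0.8},
])

```text
time: 17.27
tool_pos: [0.3565, -0.2421, 0.343]
tool_rot: [3.14, -0.001, -2.935]
contact_force: [-0.0, -0.8, -0.4]
opening: 0.0829
grip_force: 0.0
```

Run:
```python
from h import *
import cv2
def cen(n,b):
    im=viewer.read_camera(n)[b[0]:b[1],b[2]:b[3]]
    h=cv2.cvtColor(np.ascontiguousarray(im),cv2.COLOR_RGB2HSV);m=cv2.inRange(h,(8,60,90),(28,255,255));M=cv2.moments(m,True);return round(M["m10"]/M["m00"],2),round(M["m01"]/M["m00"],2),M["m00"]
for i in range(6): print(cen("top",(230,258,410,456)))
print(proj("top",stand(-.0272,0,.2))-[410,230])
```

```text
(21.17, 13.54, 385.0)
(21.28, 13.55, 393.0)
(21.34, 13.55, 390.0)
(21.4, 13.55, 395.0)
(21.38, 13.53, 393.0)
(21.36, 13.51, 396.0)
[29.8776277  13.46347247]
```

Run:
```python
from h import *
import cv2
o=[]
for i in range(40):
    im=viewer.read_camera("top")[230:258,410:456]
    m=cv2.inRange(cv2.cvtColor(np.ascontiguousarray(im),cv2.COLOR_RGB2HSV),(8,60,90),(28,255,255));M=cv2.moments(m,True);o.append(M["m10"]/M["m00"])
print(np.round(o,2))
```

```text
[21.45 21.19 21.21 21.42 21.26 21.43 21.31 21.34 21.35 21.39 21.26 21.32
 21.47 21.35 21.32 21.41 21.37 21.37 21.3  21.37 21.19 21.24 21.22 21.36
 21.25 21.43 21.28 21.22 21.41 21.3  21.27 21.31 21.49 21.26 21.29 21.34
 21.34 21.27 21.45 21.3 ]
```

Only image noise remains, so the plate is at rest.

```bash
python3 -c "
from cell import robot
print(robot.hand_in())"
```

```text
the job is handed in; nothing more can be done
None
```

I hung the tall template on the hook in front of the small one, pushed both back behind the tip (peak force about 6.4 N), and handed the job in at about 19 s; the last camera check showed the tall one at rest, and hand-in returned no verdict.

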